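Load the firing rack with clay test tiles in reverse order

TASK

Move the four upright clay test tiles from the wooden drying rack to the grey firing rack, one to a compartment and in reverse order: the tile that stood leftmost on the drying rack goes into the rightmost compartment, the second from the left into the second from the right, and so on. Set each one down gently, do not drop or topple any, and leave all four released, standing upright on the compartment floors and square to the rack.

Things in the scene. Friction and masses are not known exactly. Their poses are not given: they have to be found in the camera images.
- mid_white (a point): The white upright clay test tile (loose, about 90 g): a plate 46 wide (its y), 10 thick (its x), standing on a foot 44 (x) by 46 (y), 9 high; 70 mm tall over all, shaped like an upside-down T from the side. The point is the tile's centre, half-way up, 35 above its underside; z up. It is to be pinched by the plate, across the 10 mm, from above.
- mid_buff (a point): The yellowish buff upright clay test tile (loose, about 90 g): a plate 46 wide (its y), 10 thick (its x), standing on a foot 44 (x) by 46 (y), 9 high; 70 mm tall over all, shaped like an upside-down T from the side. The point is the tile's centre, half-way up, 35 above its underside; z up. It is to be pinched by the plate, across the 10 mm, from above.
- mid_red (a point): The red-brown terracotta upright clay test tile (loose, about 90 g): a plate 46 wide (its y), 10 thick (its x), standing on a foot 44 (x) by 46 (y), 9 high; 70 mm tall over all, shaped like an upside-down T from the side. The point is the tile's centre, half-way up, 35 above its underside; z up. It is to be pinched by the plate, across the 10 mm, from above.
- mid_black (a point): The black upright clay test tile (loose, about 90 g): a plate 46 wide (its y), 10 thick (its x), standing on a foot 44 (x) by 46 (y), 9 high; 70 mm tall over all, shaped like an upside-down T from the side. The point is the tile's centre, half-way up, 35 above its underside; z up. It is to be pinched by the plate, across the 10 mm, from above.
- cradle_white: The shallow wooden cradle, fixed on the drying rack, in which the white tile stands at the start; it has a dab of the same colour on its lip, so it still shows where that tile stood. 70 by 70 mm outside, 12 high, walls 3 thick, floor 3 thick. Origin at the centre of its underside, x and y along the drying rack's.
- cradle_buff: The shallow wooden cradle, fixed on the drying rack, in which the yellowish buff tile stands at the start; it has a dab of the same colour on its lip, so it still shows where that tile stood. 70 by 70 mm outside, 12 high, walls 3 thick, floor 3 thick. Origin at the centre of its underside, x and y along the drying rack's.
- cradle_red: The shallow wooden cradle, fixed on the drying rack, in which the red-brown terracotta tile stands at the start; it has a dab of the same colour on its lip, so it still shows where that tile stood. 70 by 70 mm outside, 12 high, walls 3 thick, floor 3 thick. Origin at the centre of its underside, x and y along the drying rack's.
- cradle_black: The shallow wooden cradle, fixed on the drying rack, in which the black tile stands at the start; it has a dab of the same colour on its lip, so it still shows where that tile stood. 70 by 70 mm outside, 12 high, walls 3 thick, floor 3 thick. Origin at the centre of its underside, x and y along the drying rack's.
- drying_rack: Drying rack, a fixed brown wooden board 100 (x) by 316 (y), 12 high, that carries the four cradles in a row along its y axis, 72 apart, at y = +108, +36, -36, -108 mm; its y axis points to the robot's left (within 0.12 rad), x away from the robot. Origin at the centre of its underside. It may be the nearer or the farther of the two racks.
- firing_rack: Firing rack, a fixed grey slab 78 (x) by 292 (y) mm, with four empty compartments in a row along its y axis, centres at x = 0, y = +108, +36, -36, -108 mm, each 70 (x) by 68 (y) inside, floor 16 above the rack's underside, ridges 4 thick and 10 high around them. Origin at the centre of its underside; y axis to the robot's left (within 0.12 rad), x away from the robot.
Not all that is in view belongs to the job. Leave any blue look-alike of the part that bears mid_buff alone.

How it is judged (in metres and radians):
At the end, for the whole second after the job is handed in: Each tile is in the firing-rack compartment mirroring its starting place in the row (within 15 mm in x, 14 mm in y of its centre), foot flat on the floor (4 mm), upright within 0.1 rad, square to the rack within 0.35 rad either way round, at rest and released (((y of cradle_white in the frame of drying_rack between 0.088 and 0.128 m and y of mid_white in the frame of firing_rack between -0.122 and -0.094 m) or (y of cradle_white in the frame of drying_rack between 0.016 and 0.056 m and y of mid_white in the frame of firing_rack between -0.05 and -0.022 m) or (y of cradle_white in the frame of drying_rack between -0.056 and -0.016 m and y of mid_white in the frame of firing_rack between 0.022 and 0.05 m) or (y of cradle_white in the frame of drying_rack between -0.128 and -0.088 m and y of mid_white in the frame of firing_rack between 0.094 and 0.122 m)) and x of mid_white in the frame of firing_rack between -0.015 and 0.015 m and z of mid_white in the frame of firing_rack between 0.047 and 0.055 m and angle between each of mid_white, mid_buff, mid_red, mid_black's own z axis and vertical below 0.1 rad and angle between the x axis of each of mid_white, mid_buff, mid_red, mid_black and the x axis of firing_rack, either way round below 0.35 rad and linear speed of each of tile_white, tile_buff, tile_red, tile_black below 0.02 m/s and contact force between each of tile_white, tile_buff, tile_red, tile_black and the fingers below 0.05 N and ((y of cradle_buff in the frame of drying_rack between 0.088 and 0.128 m and y of mid_buff in the frame of firing_rack between -0.122 and -0.094 m) or (y of cradle_buff in the frame of drying_rack between 0.016 and 0.056 m and y of mid_buff in the frame of firing_rack between -0.05 and -0.022 m) or (y of cradle_buff in the frame of drying_rack between -0.056 and -0.016 m and y of mid_buff in the frame of firing_rack between 0.022 and 0.05 m) or (y of cradle_buff in the frame of drying_rack between -0.128 and -0.088 m and y of mid_buff in the frame of firing_rack between 0.094 and 0.122 m)) and x of mid_buff in the frame of firing_rack between -0.015 and 0.015 m and z of mid_buff in the frame of firing_rack between 0.047 and 0.055 m and ((y of cradle_red in the frame of drying_rack between 0.088 and 0.128 m and y of mid_red in the frame of firing_rack between -0.122 and -0.094 m) or (y of cradle_red in the frame of drying_rack between 0.016 and 0.056 m and y of mid_red in the frame of firing_rack between -0.05 and -0.022 m) or (y of cradle_red in the frame of drying_rack between -0.056 and -0.016 m and y of mid_red in the frame of firing_rack between 0.022 and 0.05 m) or (y of cradle_red in the frame of drying_rack between -0.128 and -0.088 m and y of mid_red in the frame of firing_rack between 0.094 and 0.122 m)) and x of mid_red in the frame of firing_rack between -0.015 and 0.015 m and z of mid_red in the frame of firing_rack between 0.047 and 0.055 m and ((y of cradle_black in the frame of drying_rack between 0.088 and 0.128 m and y of mid_black in the frame of firing_rack between -0.122 and -0.094 m) or (y of cradle_black in the frame of drying_rack between 0.016 and 0.056 m and y of mid_black in the frame of firing_rack between -0.05 and -0.022 m) or (y of cradle_black in the frame of drying_rack between -0.056 and -0.016 m and y of mid_black in the frame of firing_rack between 0.022 and 0.05 m) or (y of cradle_black in the frame of drying_rack between -0.128 and -0.088 m and y of mid_black in the frame of firing_rack between 0.094 and 0.122 m)) and x of mid_black in the frame of firing_rack between -0.015 and 0.015 m and z of mid_black in the frame of firing_rack between 0.047 and 0.055 m); the robot touches nothing.
It fails at once if a tile is toppled (leans more than 0.7 rad) (angle between any of mid_white, mid_buff, mid_red, mid_black's own z axis and vertical above 0.7 rad).
It fails at once if a tile is dropped or slammed into the firing rack (faster than 0.6 m/s within 25 mm of its floor) ((linear speed of tile_white above 0.6 m/s and x of mid_white in the frame of firing_rack between -0.035 and 0.035 m and y of mid_white in the frame of firing_rack between -0.14 and 0.14 m and z of mid_white in the frame of firing_rack below 0.076 m) or (linear speed of tile_buff above 0.6 m/s and x of mid_buff in the frame of firing_rack between -0.035 and 0.035 m and y of mid_buff in the frame of firing_rack between -0.14 and 0.14 m and z of mid_buff in the frame of firing_rack below 0.076 m) or (linear speed of tile_red above 0.6 m/s and x of mid_red in the frame of firing_rack between -0.035 and 0.035 m and y of mid_red in the frame of firing_rack between -0.14 and 0.14 m and z of mid_red in the frame of firing_rack below 0.076 m) or (linear speed of tile_black above 0.6 m/s and x of mid_black in the frame of firing_rack between -0.035 and 0.035 m and y of mid_black in the frame of firing_rack between -0.14 and 0.14 m and z of mid_black in the frame of firing_rack below 0.076 m)).
It also fails if it takes over 109 s, if anything falls off the work surface, if the arm or the gripper's body presses on something with over 40 N, if the wrist force passes 120 N, or if a joint passes its speed limit or range.

ROBOT

A 6-joint arm with a two-finger parallel gripper is mounted at the origin on the work surface. World frame = base frame: x ahead of the robot, y to its left, z up, the work surface at z = 0. Lengths are in mm, angles in rad, forces in N, time in s.
With the tool pointing down it reaches from about 375 to 975 mm from the base axis. Payload 3.8 kg.
Tool frame: the origin (TCP) lies midway between the tips of the shut fingers; the grasp point (between the pads) lies 19 mm behind it (bot.grasp_offset is the distance from the TCP to the grasp point, in mm); z points along the fingers, x is the direction in which the jaws open and shut, and the axes are right-handed (so a half turn about z gives the same grasp; the last joint's range is limited). The gripper opens to 85 mm and grips with 20 to 120 N. Pads are 22 mm wide; open, the fingers measure 114 mm over their backs; the gripper's body (76 mm by 85 mm) begins 54 mm behind the grasp point. The pads swing forward as they close: fully open they stand 13 mm farther back than shut.
Start: joints at [1.15, 0.264, 1.604, -0, 1.274, -0.037], TCP at [252.749, 625.888, 231.28] pointing down, gripper open.
Joint ranges: [-2.63, 2.63], [-0.94, 2.18], [0.31, 2.57], [-1.31, 4.45], [0, 2.66], [-2.55, 2.55]. Speed limits (rad/s): [2.57, 2.57, 3.14, 3.14, 3.14, 3.14].

INTERFACE

Orientations are given as a 3x3 rotation matrix whose columns are the frame's x, y, z axes.
In Python, from plant import sensors, capture, camera_model, job_done, bot gives the robot as it stands.
- The arm moves only by the shell command python3 -m inch 'ROWS' [FORCE]. ROWS is JSON, a list of rows, each a list of 3 entries, a list of its own where there are three numbers: the shift along the tool's x, y, z in mm, then the turn, a rotation vector about the tool's x, y, z in degrees, then the closure, from 0 (fully open) to 1 (shut). A call has exactly 10 rows; each row is the pose to reach, as a shift and turn from the pose measured when the call began, along the tool's axes at that moment; what a row does not reach only later rows make up. A row lasts 1/8 s, in which the tool goes at most 62.5 mm and 10.7 degrees, less where a joint would pass 70% of its speed; a pose out of reach is approached as far as the arm can. A call with a gripper value outside its range is refused whole. The fingers move at their own pace and stop on an object; FORCE is the grip in N (left out, the last holds). Time passes only in rows, so rows that repeat a pose let the fingers close, or fill a call up. It gives the time, the measured TCP pose, the force and the opening at its end, in the units of the state.
- sensors.read_state(): the state, without advancing time (a new reading comes with each control period).
- capture(name): name is "scene" or "top" or "wrist"; returns (picture, depth): 400x640x3 uint8, red, green, blue; 400x640 float32, mm along the optical axis (not along the pixel's ray), 0 where there is no reading.
- camera_model(name): a dict with "fx", "fy", "cx", "cy" (pixels), "dist_coeffs" ([k1, k2, p1, p2, k3] as OpenCV has them; the pictures are not rectified), "world_from_camera" (4x4, takes a point from camera to world coordinates). Camera axes: x right, y up, looking along -z (the intrinsics and any distortion apply to the point x, -y, -z); pixel columns grow to the right and rows downward; lengths in mm; the calibration is good to about 2 mm. A picture is of the moment at which its call begins: read the wrist's pose just before it. camera_model takes no time and is no camera call; for the wrist camera it gives the pose at the moment of the call.
- job_done(): hands the job in, once; it reports no verdict.
The state is a dict: "time_s": time; "qpos": joint angles; "qd": joint speeds; "joint_efforts": joint torques, N m; "tcp_pos": TCP position; "tcp_rot": TCP orientation; "force": force on the tool from outside, world axes, zero at the start; "torque": the same for the moment, N m; "grip_width": finger opening in mm.
Only numpy, scipy, OpenCV 4.12 (cv2) and the standard library are available. Lean on these libraries where they do the work, as an engineer would, in place of code of your own. Each camera call takes 0.05 s, during which the arm holds its last target.

## Working session

There is one attempt and no reset: what is moved stays moved. The work goes in short steps, Python scripts to look and compute and a shell command to move; the robot and the scene stay as the last step left them, time stands still between calls to the robot, and variables do not carry over. Pictures are saved under pics/ and viewed, and the job is handed in when it is done.

```bash
ls; mkdir -p pics; python3 - <<'E'
from plant import sensors, capture, camera_model, bot
import cv2
s=sensors.read_state();print(s['time_s'],s['tcp_pos'],s['tcp_rot'],s['grip_width'],bot.grasp_offset)
for n in ['scene','top']:
    p,d=capture(n);cv2.imwrite(f'pics/{n}0.png',p[:,:,::-1]);import numpy as np;np.save(f'{n}0_d.npy',d)
    m=camera_model(n);print(n,m)
E
```

```text
pics
0.0 [252.45975122 625.226438   229.92675555] [[ 3.74503607e-01  9.27225000e-01 -9.20525645e-04]
 [ 9.27222716e-01 -3.74504730e-01 -2.05984187e-03]
 [-2.25467809e-03 -8.21140771e-05 -9.99997455e-01]] 85.64477525886228 18.700000000000003
scene {'fx': 421.1178389763548, 'fy': 421.1178389763548, 'cx': 315.4474232603046, 'cy': 197.48652021746486, 'dist_coeffs': array([-0.03779991,  0.        ,  0.        ,  0.        ,  0.        ]), 'world_from_camera': array([[ 7.44182375e-01, -4.70284210e-01,  4.74368374e-01,
         8.67446601e+02],
       [ 6.67918263e-01,  5.14514160e-01, -5.37736342e-01,
        -4.42183069e+02],
       [ 8.81966557e-03,  7.17013209e-01,  6.97003782e-01,
         6.28535982e+02],
       [ 0.00000000e+00,  0.00000000e+00,  0.00000000e+00,
         1.00000000e+00]])}
top {'fx': 400.99960862769836, 'fy': 400.99960862769836, 'cx': 320.1199111397522, 'cy': 203.2938317047126, 'dist_coeffs': array([0.01400882, 0.        , 0.        , 0.        , 0.        ]), 'world_from_camera': array([[ 1.99893768e-02,  9.94018365e-01, -1.07368130e-01,
         4.02912515e+02],
       [-9.99049508e-01,  2.40195683e-02,  3.63749920e-02,
        -1.30077100e+01],
       [ 3.87363462e-02,  1.06538964e-01,  9.93553695e-01,
         7.70358818e+02],
       [ 0.00000000e+00,  0.00000000e+00,  0.00000000e+00,
         1.00000000e+00]])}
```

View pics/top0.png

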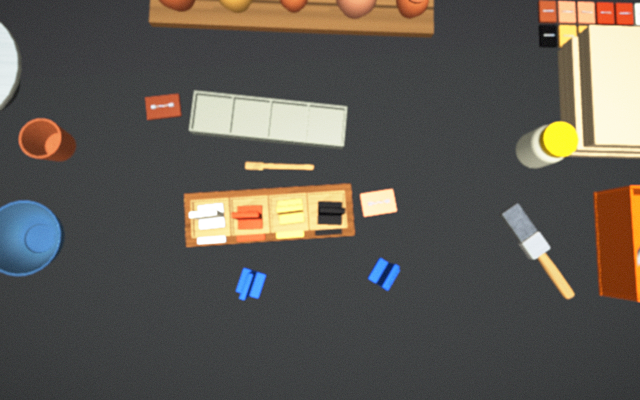

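View pics/scene0.png

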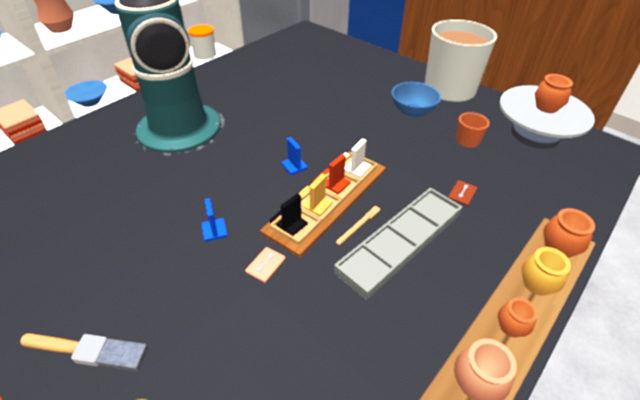

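The top view shows the drying rack at about (270,215), with the tiles left to right white (207,211), red (248,213), buff (290,210) and black (330,211). The firing rack is beyond it, at about (268,118). The blue look-alikes at (250,285) and (384,274) stand outside the rack. Next I'll measure positions and enlarge a crop.

```bash
cat > h.py <<'E'
import numpy as np, cv2
def ray(m,px):
    K=np.array([[m['fx'],0,m['cx']],[0,m['fy'],m['cy']],[0,0,1.]])
    u=cv2.undistortPoints(np.array(px,float).reshape(-1,1,2),K,m['dist_coeffs']).reshape(-1,2)
    T=m['world_from_camera']; d=np.c_[u[:,0],-u[:,1],-np.ones(len(u))]
    return T[:3,3],d@T[:3,:3].T
def plane(m,px,z):
    o,d=ray(m,px); t=(z-o[2])/d[:,2]; return o+d*t[:,None]
def withdepth(m,px,dep):
    o,d=ray(m,px); return o+d*np.array(dep,float).reshape(-1,1)
E
python3 - <<'E'
import cv2,numpy as np
from h import *
from plant import camera_model
p=cv2.imread('pics/top0.png');d=np.load('top0_d.npy');m=camera_model('top')
c=p[80:260,175:365];cv2.imwrite('pics/crop0.png',cv2.resize(c,None,fx=4,fy=3.3,interpolation=cv2.INTER_CUBIC)[:600])
hsv=cv2.cvtColor(p,cv2.COLOR_BGR2HSV)
yy,xx=np.mgrid[0:400,0:640]
P=withdepth(m,np.c_[xx.ravel(),yy.ravel()],d.ravel()).reshape(400,640,3)
for q in [(250,117),(211,240),(320,50),(420,320),(207,206),(207,211),(207,215),(207,223),(248,212),(290,205),(330,210)]:
    print(q,p[q[1],q[0]],hsv[q[1],q[0]],P[q[1],q[0]].round(1))
# firing rack
g=((hsv[...,1]<45)&(hsv[...,2]>100)).astype(np.uint8); g[:80]=0;g[160:]=0;g[:,:180]=0;g[:,360:]=0
def rect(mask,z,name):
    cs=max(cv2.findContours(mask,cv2.RETR_EXTERNAL,cv2.CHAIN_APPROX_NONE)[0],key=cv2.contourArea)
    W=plane(m,cs.reshape(-1,2),z)[:,:2]
    r=cv2.minAreaRect(W.astype(np.float32)); print(name,r)
rect(g,26,'firing')
# top plates by depth height >75
H=P[...,2]
for n,x0,x1 in [('white',187,228),('red',230,268),('buff',270,308),('black',312,350)]:
    M=((H>76)&(H<100)&(xx>=x0)&(xx<=x1)&(yy>185)&(yy<245)).astype(np.uint8)
    q=np.c_[xx[M>0],yy[M>0]]
    W=plane(m,q,85)[:,:2].astype(np.float32)
    print(n,M.sum(),H[M>0].mean(),q.mean(0),cv2.minAreaRect(W), W.mean(0))
w=((hsv[...,0]<20)&(hsv[...,1]>60)&(hsv[...,2]>60)).astype(np.uint8);w[:180]=0;w[252:]=0;w[:,:178]=0;w[:,358:]=0
w=cv2.morphologyEx(w,cv2.MORPH_CLOSE,np.ones((25,25)))
rect(w,12,'drying')
E
```

```text
(250, 117) [210 227 226] [ 32  19 227] [648.7  97.9  13.9]
(211, 240) [255 255 255] [  0   0 255] [411.  158.4  24.4]
(320, 50) [63 66 64] [50 12 66] [795.3 -34.7   1.9]
(420, 320) [69 70 64] [85 22 70] [ 269.  -234.5   -0.4]
(207, 206) [255 255 255] [  0   0 255] [473.5 169.   23.7]
(207, 211) [255 255 255] [  0   0 255] [459.2 153.5  85.5]
(207, 215) [255 255 255] [  0   0 255] [452.5 153.7  83.3]
(207, 223) [255 255 255] [  0   0 255] [442.  167.   25.2]
(248, 212) [ 64 113 251] [  8 190 251] [459.2  84.7  83.7]
(290, 205) [151 248 254] [ 28 103 254] [478.8  15.8  26.3]
(330, 210) [61 61 62] [ 0  4 62] [465.8 -55.3  85.3]
firing ((642.8243408203125, 60.998924255371094), (296.85992431640625, 85.18595886230469), 85.86425018310547)
white 182 84.99358109334626 [203.31318681 213.32967033] ((455.12298583984375, 159.4797821044922), (10.68886661529541, 48.607975006103516), 7.159865856170654) [455.09558 159.55121]
red 166 85.20218710485986 [245.27108434 214.51204819] ((453.8859558105469, 88.5448989868164), (10.223549842834473, 45.73155212402344), 1.329063892364502) [454.7001   88.94683]
buff 166 85.15643940322606 [289.59638554 208.22289157] ((467.2056579589844, 14.221370697021484), (10.671253204345703, 45.61709976196289), 8.090014457702637) [467.2263    14.020589]
black 166 85.0642614205269 [331.98192771 209.95783133] ((465.8836975097656, -58.8031005859375), (10.357934951782227, 44.824424743652344), 1.3313847780227661) [465.9505   -58.739475]
drying ((461.80401611328125, 54.61677551269531), (103.531005859375, 319.975341796875), 5.116213798522949)
```

View pics/crop0.png

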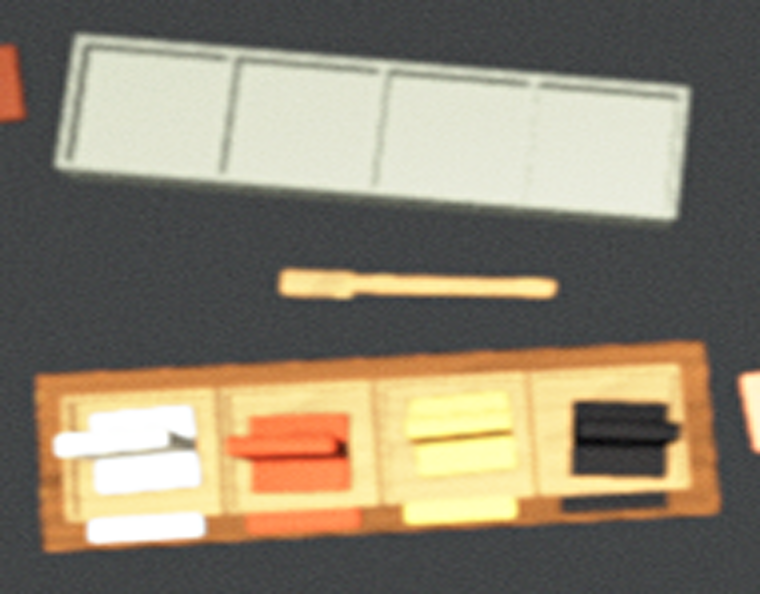

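The crop confirms white, red, buff and black from left to right, each with a matching dab, and blue is not on the rack. All plate tops measure z≈85 and about 10x46, as expected. I'll check the firing rack's corners and the scene camera.

```bash
python3 - <<'E'
import cv2,numpy as np
from h import *
from plant import camera_model
m=camera_model('top')
c=np.array([(75,35),(690,87),(676,214),(57,165)])/[4,3.3]+[175,80]-.4
W=plane(m,c,26)[:,:2];print(W.round(1),W.mean(0),np.linalg.norm(np.diff(W,axis=0),axis=1))
p=cv2.imread('pics/scene0.png');cv2.imwrite('pics/crop1.png',cv2.resize(p[120:300,200:480],None,fx=2.8,fy=2.8,interpolation=cv2.INTER_CUBIC))
E
```

```text
[[693.3 204.7]
 [672.7 -88.4]
 [597.  -82.7]
 [616.5 209.1]] [644.87113245  60.69705634] [293.81542811  75.91863671 292.45866488]
```

View pics/crop1.png

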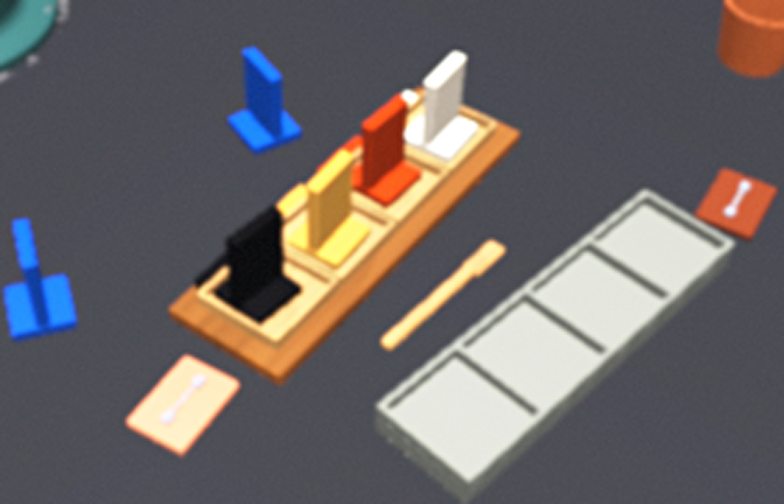

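The scene crop shows the four upright tiles and the rim corners of the firing rack at crop pixels (648,190), (736,241), (468,488) and (380,407).

```bash
cat > go.py <<'E'
import numpy as np,sys
from plant import sensors
# target x y z(tcp) yaw(deg of tool x): prints tool-frame shift and turn
def go(x,y,z,yaw):
    s=sensors.read_state();R=np.array(s['tcp_rot']);p=np.array(s['tcp_pos'])
    a=np.radians(yaw);Rt=np.array([[np.cos(a),np.sin(a),0],[np.sin(a),-np.cos(a),0],[0,0,-1.]])
    from scipy.spatial.transform import Rotation as Q
    print('t',round(s['time_s'],2),'tcp',p.round(1),'yaw',np.degrees(np.arctan2(R[1,0],R[0,0])).round(1),'w',round(s['grip_width'],1),'F',np.array(s['force']).round(1))
    print('shift',(R.T@(np.array([x,y,z])-p)).round(1),'turn',np.degrees(Q.from_matrix(R.T@Rt).as_rotvec()).round(1))
if __name__=='__main__': go(*map(float,sys.argv[1:5]))
E
python3 - <<'E'
from h import *
from plant import camera_model
m=camera_model('scene')
c=np.array([(648,190),(736,241),(468,488),(380,407)])/2.8+[200,120]-.3
W=plane(m,c,26)[:,:2];print(W.round(1),W.mean(0),np.linalg.norm(np.diff(W,axis=0),axis=1))
# plate top corner of buff & white, z=85
c=np.array([(311,184),(353,154),(428,77),(465,57)])/2.8+[200,120]-.3
print(plane(m,c,85).round(1))
E
python3 go.py 455 159.5 150 7
```

```text
[[618.1 210.4]
 [694.  206.2]
 [674.7 -91.3]
 [597.6 -80.9]] [646.09173469  61.13077174] [ 76.01215736 298.09880887  77.80161587]
[[468.9  -4.3  85. ]
 [469.6  38.5  85. ]
 [453.5 143.7  85. ]
 [458.9 183.   85. ]]
t 0.1 tcp [252.5 625.3 230.1] yaw 68.0 w 85.6 F [ 0.1  0.1 -0.5]
shift [-355.9  362.2   80.8] turn [ 0.1  0.1 61. ]
```

The two cameras agree on the firing rack: centre (645.3, 61), yaw −4°. Now I'll move above white.

```bash
python3 -m inch '[[[-36,36,8],[0,0,6],0],[[-71,72,16],[0,0,12],0],[[-107,109,24],[0,0,18],0],[[-142,145,32],[0,0,24],0],[[-178,181,40],[0,0,30],0],[[-214,217,48],[0,0,37],0],[[-249,254,57],[0,0,43],0],[[-285,290,65],[0,0,49],0],[[-320,326,73],[0,0,55],0],[[-356,362,81],[0,0,61],0]]' 40; python3 go.py 455 159.5 46 7
```

```text
time_s: 1.35
tcp_pos: [454.9, 157.9, 149.3]
tcp_rot: [[0.993, 0.119, -0.001], [0.119, -0.993, -0.002], [-0.001, 0.002, -1.0]]
force: [0.5, -0.1, -0.3]
grip_width: 85.4
t 1.35 tcp [454.9 157.9 149.3] yaw 6.8 w 85.4 F [ 0.5 -0.1 -0.3]
shift [  0.4  -1.8 103.3] turn [ 0.1  0.1 -0.2]
```

```bash
python3 - <<'E'
from plant import capture,camera_model
import cv2
from h import *
m=camera_model('wrist');p,d=capture('wrist');cv2.imwrite('pics/w1.png',p[:,:,::-1])
yy,xx=np.mgrid[0:400,0:640]
P=withdepth(m,np.c_[xx.ravel(),yy.ravel()],d.ravel()).reshape(400,640,3)
H=P[...,2];M=(H>78)&(H<92)&(P[...,0]>430)&(P[...,0]<490)&(P[...,1]>125)&(P[...,1]<200)
W=P[M][:,:2].astype(np.float32);print(M.sum(),cv2.minAreaRect(W),H[M].mean())
E
```

```text
1046 ((455.17095947265625, 162.6201171875), (9.852702140808105, 45.68781661987305), 7.146964073181152) 84.0474934801586
```

View pics/w1.png

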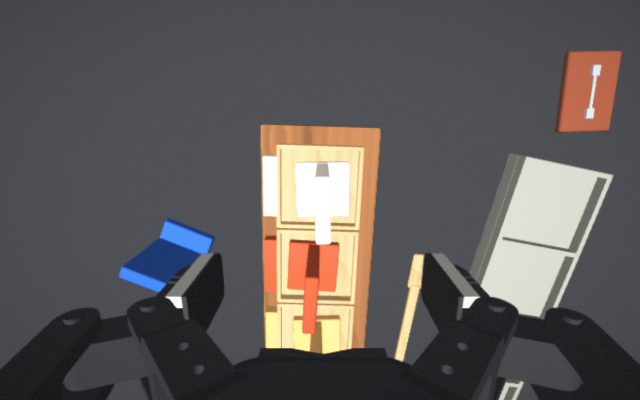

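The wrist view shows the white plate at about (323,205), centred between the jaws, and it agrees with the top view to within 3 mm. I'll descend and pinch it.

```bash
python3 -m inch '[[[0,-2,30],[0,0,0],0],[[0,-3,60],[0,0,0],0],[[0,-3,85],[0,0,0],0],[[0,-3,98],[0,0,0],0],[[0,-3,103],[0,0,0],0],[[0,-3,103],[0,0,0],0.5],[[0,-3,103],[0,0,0],0.8],[[0,-3,103],[0,0,0],1],[[0,-3,103],[0,0,0],1],[[0,-3,103],[0,0,0],1]]' 40; python3 go.py 455 161 150 -4;  python3 go.py 637.8 -46.7 150 -4
```

```text
time_s: 2.65
tcp_pos: [455.9, 155.2, 45.6]
tcp_rot: [[0.994, 0.114, -0.001], [0.114, -0.993, -0.006], [-0.001, 0.006, -1.0]]
force: [-0.4, -0.0, 1.8]
grip_width: 9.5
t 2.65 tcp [455.9 155.2  45.6] yaw 6.5 w 9.5 F [-0.4 -0.   1.8]
shift [  -0.4   -5.2 -104.5] turn [ 0.4  0.  10.5]
t 2.65 tcp [455.9 155.2  45.6] yaw 6.5 w 9.5 F [-0.4 -0.   1.8]
shift [ 157.6  221.9 -103.2] turn [ 0.4  0.  10.5]
```

The grip closed to 9.5 mm on the plate. I'll lift and traverse.

```bash
python3 -m inch '[[[0,0,-25],[0,0,0],1],[[0,0,-60],[0,0,0],1],[[0,0,-95],[0,0,1],1],[[20,28,-104],[0,0,3],1],[[50,70,-104],[0,0,5],1],[[85,120,-104],[0,0,7],1],[[115,162,-104],[0,0,9],1],[[143,201,-104],[0,0,10],1],[[158,222,-104],[0,0,10.5],1],[[158,222,-104],[0,0,10.5],1]]' ; python3 go.py 637.8 -46.7 56 -4; python3 - <<'E'
from plant import capture,camera_model,sensors
import cv2
from h import *
s=sensors.read_state();print(s['tcp_pos'])
m=camera_model('wrist');p,d=capture('wrist');cv2.imwrite('pics/w2.png',p[:,:,::-1])
p,d=capture('top');m=camera_model('top');cv2.imwrite('pics/t2.png',cv2.resize(p[60:260,160:420,::-1],None,fx=3,fy=3))
E
```

```text
time_s: 3.9
tcp_pos: [639.0, -48.4, 150.2]
tcp_rot: [[0.997, -0.072, -0.001], [-0.072, -0.997, -0.007], [-0.0, 0.007, -1.0]]
force: [-0.8, 0.4, -1.2]
grip_width: 9.9
t 3.9 tcp [639.  -48.4 150.2] yaw -4.1 w 9.9 F [-0.8  0.4 -1.2]
shift [-1.3 -2.2 94.2] turn [ 0.4  0.  -0.1]
[639.01767713 -48.36214663 150.21608197]
```

View pics/w2.png

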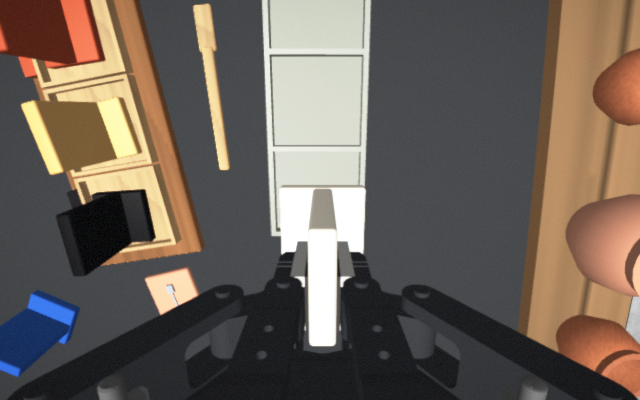

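View pics/t2.png

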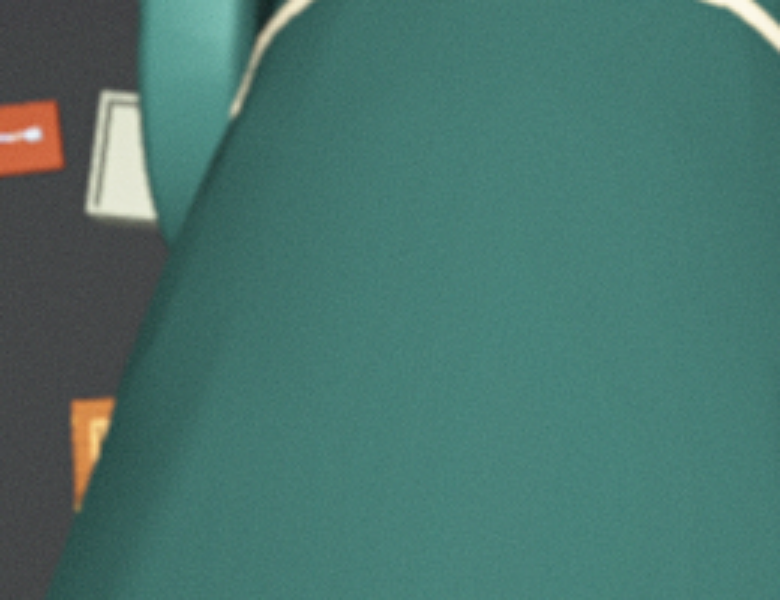

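The wrist view shows white held upright, with ridge crossings at (268,150), (366,149), (266,52) and (369,48). I'll use those to measure the tile and rack in the same camera.

```bash
python3 - <<'E'
from plant import capture,camera_model,sensors
import cv2
from h import *
s=sensors.read_state();print(s['tcp_pos'])
m=camera_model('wrist')
W=plane(m,[(268,150),(366,149),(266,52),(369,48)],26)[:,:2];print(W.round(1))
a=np.radians(-4);ex=np.array([np.cos(a),np.sin(a)]);ey=np.array([-ex[1],ex[0]])
L=lambda q:np.c_[(q-[645.3,61])@ex,(q-[645.3,61])@ey]
print(L(W).round(1))
p,d=capture('wrist')
# plate top ends: center of far end (320,190), near end(322,345) at top z ; foot top rows 187..250
print('depth',d[215,322],d[300,322],d[340,322],d[220,295])
o=withdepth(m,[(322,195),(322,250),(322,300),(322,340),(295,195),(282,188),(364,188),(282,250),(364,250)],[d[r,c] for r,c in [(195,322),(250,322),(300,322),(340,322),(195,295),(188,283),(188,362),(250,283),(250,363)]])
print(o.round(1)); print(L(o[:,:2]).round(1))
E
```

```text
[637.46630741 -46.49710108 150.04472224]
[[597.4  -6.5]
 [675.1 -11.1]
 [603.9  65.6]
 [680.   63. ]]
[[-43.1 -70.7]
 [ 34.7 -69.9]
 [-41.6   1.7]
 [ 34.5   4.4]]
depth 124.90195 116.65467 121.05763 173.63347
[[640.  -16.5 142.7]
 [639.7 -23.3 189.7]
 [638.3 -42.8 188.3]
 [637.1 -59.4 188.4]
 [626.1 -19.3 128.3]
 [619.5 -15.7 125.8]
 [661.2 -18.5 126.5]
 [616.3 -49.1 127.5]
 [660.  -52.5 126.5]]
[[ 1.000e-01 -7.770e+01]
 [ 3.000e-01 -8.450e+01]
 [ 3.000e-01 -1.041e+02]
 [ 3.000e-01 -1.207e+02]
 [-1.360e+01 -8.140e+01]
 [-2.030e+01 -7.840e+01]
 [ 2.150e+01 -7.820e+01]
 [-2.120e+01 -1.119e+02]
 [ 2.260e+01 -1.122e+02]]
```

Comparing tile and rack in the wrist view, the tile should shift about −2.5 mm in rack x and −4.5 mm in rack y. I'll lower it.

```bash
python3 -m inch '[[[-2,2,20],[0,0,0],1],[[-2.5,4.5,45],[0,0,0],1],[[-2.5,4.5,68],[0,0,0],1],[[-2.5,4.5,82],[0,0,0],1],[[-2.5,4.5,90],[0,0,0],1],[[-2.5,4.5,95],[0,0,0],1],[[-2.5,4.5,99],[0,0,0],1],[[-2.5,4.5,101],[0,0,0],1],[[-2.5,4.5,102],[0,0,0],1],[[-2.5,4.5,102],[0,0,0],1]]'; python3 go.py 637.8 -48 46 -4
```

```text
time_s: 5.3
tcp_pos: [634.4, -51.0, 48.4]
tcp_rot: [[0.998, -0.069, -0.002], [-0.069, -0.998, -0.006], [-0.001, 0.006, -1.0]]
force: [0.3, -0.4, -0.6]
grip_width: 9.2
t 5.3 tcp [634.4 -51.   48.4] yaw -4.0 w 9.2 F [ 0.3 -0.4 -0.6]
shift [ 3.2 -3.3  2.4] turn [0.3 0.1 0. ]
```

```bash
python3 -m inch '[[[0,0,0.5],[0,0,0],1],[[0,0,1],[0,0,0],1],[[0,0,1.5],[0,0,0],1],[[0,0,1.5],[0,0,0],1],[[0,0,2],[0,0,0],1],[[0,0,2],[0,0,0],1],[[0,0,2.5],[0,0,0],1],[[0,0,2.5],[0,0,0],1],[[0,0,2.5],[0,0,0],1],[[0,0,2.5],[0,0,0],1]]'; python3 go.py 637.8 -48 46 -4
```

```text
time_s: 6.55
tcp_pos: [634.4, -51.1, 46.6]
tcp_rot: [[0.998, -0.069, -0.002], [-0.069, -0.998, -0.006], [-0.001, 0.006, -1.0]]
force: [-3.3, 0.2, 5.6]
grip_width: 9.7
t 6.55 tcp [634.4 -51.1  46.6] yaw -4.0 w 9.7 F [-3.3  0.2  5.6]
shift [ 3.1 -3.3  0.5] turn [0.4 0.1 0. ]
```

Contact at +5.6 N, so the tile is on the floor. I'll release and retreat.

```bash
python3 -m inch '[[[0,0,0],[0,0,0],0.7],[[0,0,0],[0,0,0],0.4],[[0,0,0],[0,0,0],0],[[0,0,0],[0,0,0],0],[[0,0,0],[0,0,0],0],[[0,0,-20],[0,0,0],0],[[0,0,-50],[0,0,0],0],[[0,0,-80],[0,0,0],0],[[0,0,-104],[0,0,0],0],[[0,0,-104],[0,0,0],0]]'; python3 go.py 454 88.7 150 1.5; python3 - <<'E'
from plant import capture,camera_model,sensors
import cv2
p,d=capture('wrist');cv2.imwrite('pics/w3.png',p[:,:,::-1])
from h import *
m=camera_model('wrist')
np.save('w3.npy',d)
yy,xx=np.mgrid[0:400,0:640]
P=withdepth(m,np.c_[xx.ravel(),yy.ravel()],d.ravel()).reshape(400,640,3);H=P[...,2]
M=(H>78)&(H<92)&(abs(P[...,0]-637)<35)&(abs(P[...,1]+47)<40)
print(cv2.minAreaRect(P[M][:,:2].astype(np.float32)),H[M].mean())
E
```

```text
time_s: 7.8
tcp_pos: [637.2, -50.8, 155.0]
tcp_rot: [[0.998, -0.069, 0.006], [-0.069, -0.998, -0.007], [0.006, 0.006, -1.0]]
force: [-0.2, 0.4, -0.1]
grip_width: 85.2
t 7.8 tcp [637.2 -50.8 155. ] yaw -4.0 w 85.2 F [-0.2  0.4 -0.1]
shift [-192.4 -126.5    3. ] turn [ 0.4 -0.3 -5.5]
((634.0496215820312, -43.52104949951172), (45.67135238647461, 9.800424575805664), 86.19528198242188) 82.86322129589382
```

View pics/w3.png

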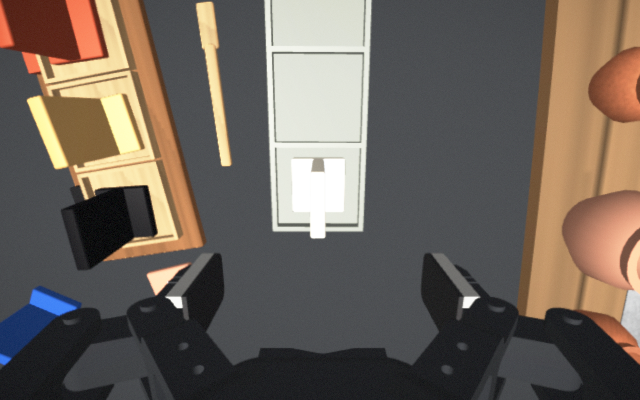

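White is centred in the rightmost compartment: foot centre about (319,186), compartment centre about (320,187). Next is red, at (248,213) in the top view: second from left, terracotta dab.

```bash
python3 -m inch '[[[-20,-13,0],[0,0,-1],0],[[-50,-33,1],[0,0,-2],0],[[-88,-58,1],[0,0,-3],0],[[-126,-83,2],[0,0,-4],0],[[-160,-105,3],[0,0,-5],0],[[-182,-120,3],[0,0,-5.5],0],[[-192,-126,3],[0,0,-5.5],0],[[-192,-126,3],[0,0,-5.5],0],[[-192,-126,3],[0.4,-0.3,-5.5],0],[[-192,-126,3],[0.4,-0.3,-5.5],0]]'; python3 go.py 454 88.7 46 1.5; python3 - <<'E'
from plant import capture,camera_model,sensors
import cv2
m=camera_model('wrist')
p,d=capture('wrist');cv2.imwrite('pics/w4.png',p[:,:,::-1])
from h import *
yy,xx=np.mgrid[0:400,0:640]
P=withdepth(m,np.c_[xx.ravel(),yy.ravel()],d.ravel()).reshape(400,640,3);H=P[...,2]
M=(H>78)&(H<92)&(abs(P[...,0]-454)<35)&(abs(P[...,1]-89)<40)
print(cv2.minAreaRect(P[M][:,:2].astype(np.float32)),H[M].mean())
E
```

```text
time_s: 9.1
tcp_pos: [453.9, 87.7, 148.6]
tcp_rot: [[1.0, 0.026, -0.003], [0.026, -1.0, 0.001], [-0.003, -0.001, -1.0]]
force: [0.4, 0.9, -0.3]
grip_width: 85.4
t 9.1 tcp [453.9  87.7 148.6] yaw 1.5 w 85.4 F [ 0.4  0.9 -0.3]
shift [  0.4  -0.9 102.6] turn [-0.   0.1 -0. ]
((454.8553771972656, 91.6937484741211), (9.990921974182129, 45.557586669921875), 3.021017551422119) 83.98142736389264
```

View pics/w4.png

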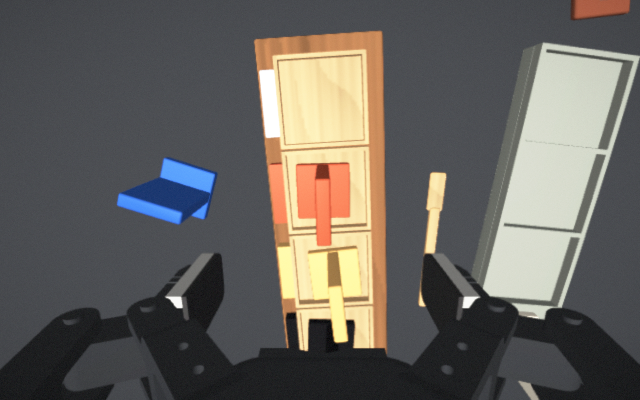

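The red tile is at about (323,200), central between the jaws, with the blue look-alike well clear at (167,190). I'll descend and pinch, yaw +1°.

```bash
python3 -m inch '[[[0,-2,30],[0,0,-1],0],[[0.5,-3,60],[0,0,-1],0],[[0.5,-3,85],[0,0,-1],0],[[0.5,-3,97],[0,0,-1],0],[[0.5,-3,102],[0,0,-1],0],[[0.5,-3,102],[0,0,-1],0.5],[[0.5,-3,102],[0,0,-1],0.8],[[0.5,-3,102],[0,0,-1],1],[[0.5,-3,102],[0,0,-1],1],[[0.5,-3,102],[0,0,-1],1]]' 40; python3 go.py 640 22 150 -4
```

```text
time_s: 10.4
tcp_pos: [454.3, 90.9, 47.0]
tcp_rot: [[0.999, 0.043, -0.002], [0.043, -0.999, 0.001], [-0.002, -0.001, -1.0]]
force: [-1.3, 0.4, 2.5]
grip_width: 9.4
t 10.4 tcp [454.3  90.9  47. ] yaw 2.5 w 9.4 F [-1.3  0.4  2.5]
shift [ 182.4   76.8 -103.4] turn [-0.   0.1  6.5]
```

```bash
python3 -m inch '[[[0,0,-25],[0,0,0],1],[[0,0,-60],[0,0,0],1],[[0,0,-95],[0,0,1],1],[[20,8,-104],[0,0,2],1],[[55,22,-104],[0,0,3],1],[[95,38,-104],[0,0,4],1],[[135,54,-104],[0,0,5],1],[[168,67,-104],[0,0,6],1],[[182,73,-104],[0,0,6.5],1],[[182,73,-104],[0,0,6.5],1]]'; python3 go.py 639.6 26 47.5 -4; python3 - <<'E'
from plant import capture,camera_model,sensors
import cv2
from h import *
m=camera_model('wrist')
p,d=capture('wrist');cv2.imwrite('pics/w5.png',p[:,:,::-1])
np.save('w5.npy',d)
E
python3 go.py 639.6 26 47.5 -4
```

```text
time_s: 11.65
tcp_pos: [639.3, 25.6, 149.9]
tcp_rot: [[0.997, -0.071, -0.003], [-0.071, -0.998, 0.001], [-0.003, -0.001, -1.0]]
force: [0.0, 0.3, -1.3]
grip_width: 9.4
t 11.65 tcp [639.3  25.6 149.9] yaw -4.0 w 9.4 F [ 0.   0.3 -1.3]
shift [  0.7  -0.4 102.4] turn [-0.   0.2 -0. ]
t 11.7 tcp [638.4  26.  149.9] yaw -4.0 w 9.3 F [-0.2  0.5 -1.8]
shift [ 1.600e+00 -1.000e-01  1.024e+02] turn [-0.   0.2 -0. ]
```

View pics/w5.png

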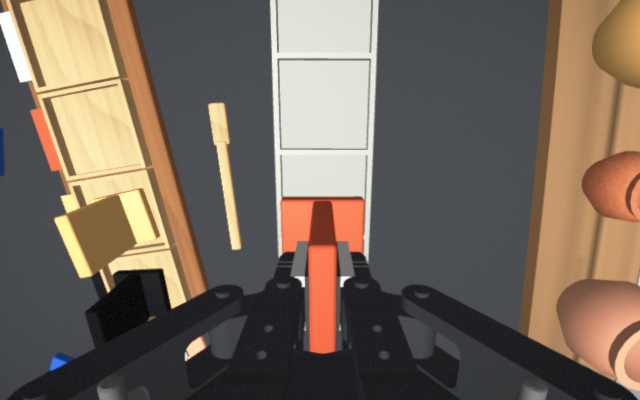

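```bash
cat > rel.py <<'E'
# rel.py row152left row152right (ridge crossings px) foot far-left, far-right px -> tile vs ridge in rack frame
import sys
from h import *
from plant import camera_model
def rel(ridge,foot,zfoot):
    m=camera_model('wrist')
    a=np.radians(-4);ex=np.array([np.cos(a),np.sin(a)]);ey=np.array([-ex[1],ex[0]])
    L=lambda q:np.c_[(q[:,:2]-[645.3,61])@ex,(q[:,:2]-[645.3,61])@ey]
    r=L(plane(m,ridge,26));f=L(plane(m,foot,zfoot))
    print('ridge',r.round(1).tolist(),'foot',f.round(1).tolist())
    print('tile x rel rack',(f[:,0].mean()-r[:,0].mean()).round(1),' tile y rel ridge',(f[:,1].mean()-23-r[:,1].mean()).round(1))
E
python3 -c "
from rel import rel
rel([(278,152),(370,152)],[(282,198),(364,198)],127.5)
rel([(275,56),(374,55)],[(282,198),(364,198)],127.5)"
```

```text
ridge [[-39.6, 0.9], [33.6, 0.9]] foot [[-24.5, -10.7], [17.4, -10.7]]
tile x rel rack -0.6  tile y rel ridge -34.6
ridge [[-39.5, 72.2], [34.1, 72.8]] foot [[-24.5, -10.7], [17.4, -10.7]]
tile x rel rack -0.9  tile y rel ridge -106.2
```

The tile is within about 1 mm of the compartment centre. I'll lower it.

```bash
python3 -m inch '[[[0.5,1,20],[0,0,0],1],[[0.5,1,45],[0,0,0],1],[[0.5,1,68],[0,0,0],1],[[0.5,1,82],[0,0,0],1],[[0.5,1,90],[0,0,0],1],[[0.5,1,95],[0,0,0],1],[[0.5,1,98],[0,0,0],1],[[0.5,1,99],[0,0,0],1],[[0.5,1,100],[0,0,0],1],[[0.5,1,100],[0,0,0],1]]'; python3 -m inch '[[[0,0,0.5],[0,0,0],1],[[0,0,1],[0,0,0],1],[[0,0,1.5],[0,0,0],1],[[0,0,1.5],[0,0,0],1],[[0,0,2],[0,0,0],1],[[0,0,2],[0,0,0],1],[[0,0,2.5],[0,0,0],1],[[0,0,2.5],[0,0,0],1],[[0,0,2.5],[0,0,0],1],[[0,0,2.5],[0,0,0],1]]'
```

```text
time_s: 12.95
tcp_pos: [638.6, 25.0, 50.2]
tcp_rot: [[0.998, -0.07, -0.004], [-0.07, -0.998, 0.001], [-0.004, -0.001, -1.0]]
force: [-0.5, 0.0, -1.4]
grip_width: 9.5
time_s: 14.2
tcp_pos: [638.7, 25.0, 48.1]
tcp_rot: [[0.998, -0.07, -0.004], [-0.07, -0.998, 0.001], [-0.004, -0.001, -1.0]]
force: [-2.4, 0.2, 3.9]
grip_width: 9.5
```

Contact at +3.9 N. Release and rise.

```bash
python3 -m inch '[[[0,0,0],[0,0,0],0.7],[[0,0,0],[0,0,0],0.4],[[0,0,0],[0,0,0],0],[[0,0,0],[0,0,0],0],[[0,0,0],[0,0,0],0],[[0,0,-20],[0,0,0],0],[[0,0,-50],[0,0,0],0],[[0,0,-80],[0,0,0],0],[[0,0,-102],[0,0,0],0],[[0,0,-102],[0,0,0],0]]'; python3 go.py 467 16 150 7.5; python3 - <<'E'
from plant import capture
import cv2
p,d=capture('wrist');cv2.imwrite('pics/w6.png',p[:,:,::-1])
E
```

```text
time_s: 15.45
tcp_pos: [641.5, 24.9, 154.4]
tcp_rot: [[0.998, -0.07, 0.004], [-0.07, -0.998, 0.001], [0.003, -0.001, -1.0]]
force: [-0.6, -0.5, 0.0]
grip_width: 85.9
t 15.45 tcp [641.5  24.9 154.4] yaw -4.0 w 85.9 F [-0.6 -0.5  0. ]
shift [-173.4   21.2    3.7] turn [ -0.   -0.2 -11.5]
```

View pics/w6.png

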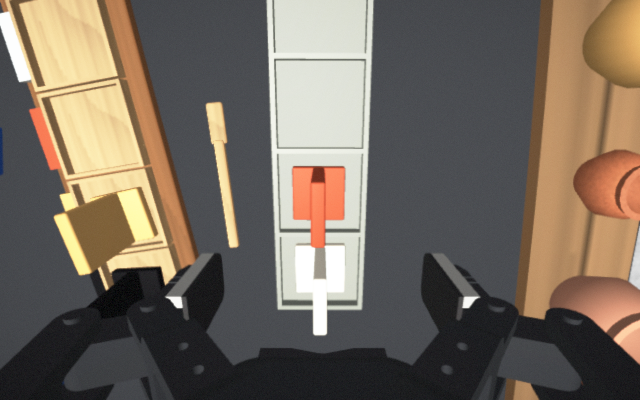

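Red stands centred in its compartment at about (318,192), and white is still fine at (320,270). Next is the buff tile.

```bash
python3 -m inch '[[[-20,2,0],[0,0,-1.5],0],[[-50,6,1],[0,0,-4],0],[[-88,11,1],[0,0,-6],0],[[-124,15,2],[0,0,-8],0],[[-152,18,3],[0,0,-10],0],[[-168,20,3],[0,0,-11.5],0],[[-173,21,3],[0,0,-11.5],0],[[-173,21,3],[0,0,-11.5],0],[[-173,21,3],[0,-0.2,-11.5],0],[[-173,21,3],[0,-0.2,-11.5],0]]'; python3 go.py 467 16 47 8; python3 - <<'E'
from plant import capture,camera_model,sensors
import cv2
m=camera_model('wrist')
p,d=capture('wrist');cv2.imwrite('pics/w7.png',p[:,:,::-1])
from h import *
yy,xx=np.mgrid[0:400,0:640]
P=withdepth(m,np.c_[xx.ravel(),yy.ravel()],d.ravel()).reshape(400,640,3);H=P[...,2]
M=(H>78)&(H<92)&(abs(P[...,0]-467)<35)&(abs(P[...,1]-15)<40)
print(cv2.minAreaRect(P[M][:,:2].astype(np.float32)),H[M].mean())
E
```

```text
time_s: 16.75
tcp_pos: [466.9, 16.1, 149.3]
tcp_rot: [[0.992, 0.13, -0.003], [0.13, -0.992, 0.001], [-0.003, -0.001, -1.0]]
force: [-0.5, -0.1, -0.5]
grip_width: 85.6
t 16.75 tcp [466.9  16.1 149.3] yaw 7.5 w 85.6 F [-0.5 -0.1 -0.5]
shift [  0.3   0.3 102.3] turn [-0.1  0.2 -0.5]
((467.0892028808594, 16.114055633544922), (9.63314151763916, 46.11336898803711), 7.7774338722229) 84.0391113080991
```

View pics/w7.png

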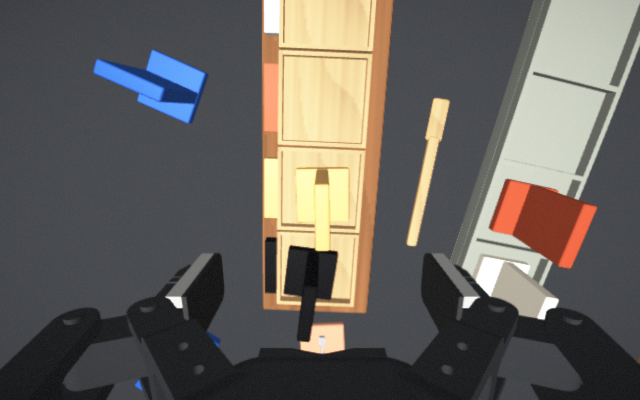

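Buff is at about (322,205), central, and its measured position matches the TCP. I'll descend and pinch.

```bash
python3 -m inch '[[[0,0,30],[0,0,0],0],[[0,0,60],[0,0,0],0],[[0,0,85],[0,0,0],0],[[0,0,97],[0,0,0],0],[[0,0,102],[0,0,0],0],[[0,0,102],[0,0,0],0.5],[[0,0,102],[0,0,0],0.8],[[0,0,102],[0,0,0],1],[[0,0,102],[0,0,0],1],[[0,0,102],[0,0,0],1]]' 40; python3 go.py 644 97 151 -4
```

```text
time_s: 18.05
tcp_pos: [466.8, 16.2, 47.7]
tcp_rot: [[0.992, 0.13, -0.002], [0.13, -0.992, 0.001], [-0.002, -0.001, -1.0]]
force: [-0.7, -0.1, 2.9]
grip_width: 9.3
t 18.05 tcp [466.8  16.2  47.7] yaw 7.5 w 9.3 F [-0.7 -0.1  2.9]
shift [ 186.   -57.2 -103.7] turn [-0.1  0.1 11.5]
```

```bash
python3 -m inch '[[[0,0,-25],[0,0,0],1],[[0,0,-60],[0,0,0],1],[[0,0,-95],[0,0,1],1],[[20,-6,-104],[0,0,3],1],[[55,-17,-104],[0,0,5],1],[[95,-29,-104],[0,0,7],1],[[135,-42,-104],[0,0,9],1],[[170,-52,-104],[0,0,10.5],1],[[186,-57,-104],[0,0,11.5],1],[[186,-57,-104],[0,0,11.5],1]]'; python3 - <<'E'
from plant import capture
import cv2
p,d=capture('wrist');cv2.imwrite('pics/w8.png',p[:,:,::-1])
E
python3 go.py 644 97 48.7 -4
```

```text
time_s: 19.3
tcp_pos: [644.0, 97.0, 150.7]
tcp_rot: [[0.998, -0.07, -0.004], [-0.07, -0.998, 0.001], [-0.004, -0.0, -1.0]]
force: [-1.4, -0.3, -0.8]
grip_width: 9.6
t 19.35 tcp [643.1  96.6 150.7] yaw -4.0 w 9.5 F [-0.2 -1.  -1.6]
shift [  1.3  -0.5 102. ] turn [-0.   0.3  0. ]
```

View pics/w8.png

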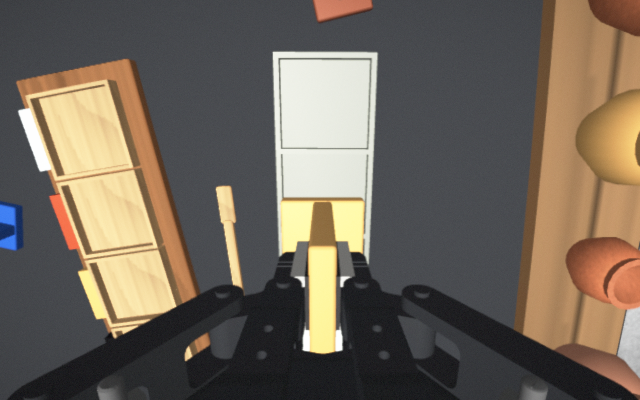

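The ridge is at row 151 (columns 278–371) and the foot's far edge at row 199, nearly the same layout as red. I'll lower with a 1 mm correction.

```bash
python3 -c "
from rel import rel
rel([(278,151),(371,151)],[(282,199),(364,199)],128)"
python3 -m inch '[[[0.5,1,20],[0,0,0],1],[[0.5,1,45],[0,0,0],1],[[0.5,1,68],[0,0,0],1],[[0.5,1,82],[0,0,0],1],[[0.5,1,90],[0,0,0],1],[[0.5,1,95],[0,0,0],1],[[0.5,1,98],[0,0,0],1],[[0.5,1,99],[0,0,0],1],[[0.5,1,100],[0,0,0],1],[[0.5,1,100],[0,0,0],1]]'; python3 -m inch '[[[0,0,0.5],[0,0,0],1],[[0,0,1],[0,0,0],1],[[0,0,1.5],[0,0,0],1],[[0,0,1.5],[0,0,0],1],[[0,0,2],[0,0,0],1],[[0,0,2],[0,0,0],1],[[0,0,2.5],[0,0,0],1],[[0,0,2.5],[0,0,0],1],[[0,0,2.5],[0,0,0],1],[[0,0,2.5],[0,0,0],1]]'
```

```text
ridge [[-39.9, 72.3], [34.2, 72.4]] foot [[-24.8, 59.5], [17.1, 59.5]]
tile x rel rack -1.0  tile y rel ridge -35.8
time_s: 20.6
tcp_pos: [643.3, 95.6, 51.0]
tcp_rot: [[0.998, -0.07, -0.004], [-0.07, -0.998, 0.0], [-0.004, -0.0, -1.0]]
force: [-0.2, -0.6, -1.2]
grip_width: 9.5
time_s: 21.85
tcp_pos: [643.3, 95.6, 48.8]
tcp_rot: [[0.998, -0.07, -0.004], [-0.07, -0.998, 0.0], [-0.004, -0.0, -1.0]]
force: [-1.7, 0.1, 3.5]
grip_width: 9.5
```

Contact at +3.5 N. Release and rise.

```bash
python3 -m inch '[[[0,0,0],[0,0,0],0.7],[[0,0,0],[0,0,0],0.4],[[0,0,0],[0,0,0],0],[[0,0,0],[0,0,0],0],[[0,0,0],[0,0,0],0],[[0,0,-20],[0,0,0],0],[[0,0,-50],[0,0,0],0],[[0,0,-80],[0,0,0],0],[[0,0,-102],[0,0,0],0],[[0,0,-102],[0,0,0],0]]'; python3 go.py 466 -57.5 150 1.5; python3 - <<'E'
from plant import capture
import cv2
p,d=capture('wrist');cv2.imwrite('pics/w9.png',p[:,:,::-1])
E
```

```text
time_s: 23.1
tcp_pos: [646.2, 95.9, 155.2]
tcp_rot: [[0.998, -0.07, 0.003], [-0.07, -0.998, 0.001], [0.003, -0.001, -1.0]]
force: [0.0, -0.4, -0.2]
grip_width: 85.7
t 23.1 tcp [646.2  95.9 155.2] yaw -4.0 w 85.7 F [ 0.  -0.4 -0.2]
shift [-169.   165.6    4.4] turn [-0.1 -0.2 -5.5]
```

View pics/w9.png

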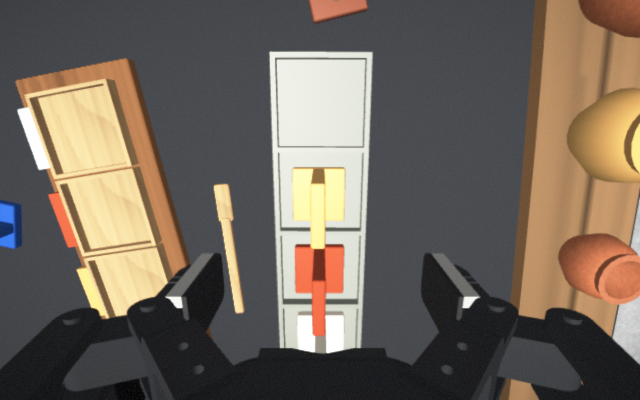

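Buff is centred in its compartment at about (318,194). Next is black.

```bash
python3 -m inch '[[[-20,20,0],[0,0,-1],0],[[-50,49,1],[0,0,-2],0],[[-85,83,1],[0,0,-3],0],[[-120,118,2],[0,0,-4],0],[[-148,145,3],[0,0,-5],0],[[-163,160,4],[0,0,-5.5],0],[[-169,166,4],[0,0,-5.5],0],[[-169,166,4],[0,0,-5.5],0],[[-169,166,4],[0,-0.2,-5.5],0],[[-169,166,4],[0,-0.2,-5.5],0]]'; python3 go.py 466 -57.5 47 1.5; python3 - <<'E'
from plant import capture,camera_model,sensors
import cv2
m=camera_model('wrist')
p,d=capture('wrist');cv2.imwrite('pics/w10.png',p[:,:,::-1])
from h import *
yy,xx=np.mgrid[0:400,0:640]
P=withdepth(m,np.c_[xx.ravel(),yy.ravel()],d.ravel()).reshape(400,640,3);H=P[...,2]
M=(H>78)&(H<92)&(abs(P[...,0]-466)<35)&(abs(P[...,1]+58)<40)
print(cv2.minAreaRect(P[M][:,:2].astype(np.float32)),H[M].mean())
E
```

```text
time_s: 24.4
tcp_pos: [465.4, -57.7, 148.9]
tcp_rot: [[1.0, 0.027, -0.004], [0.027, -1.0, 0.001], [-0.004, -0.001, -1.0]]
force: [0.1, 0.3, -0.0]
grip_width: 85.0
t 24.4 tcp [465.4 -57.7 148.9] yaw 1.6 w 85.0 F [ 0.1  0.3 -0. ]
shift [  1.   -0.  101.9] turn [-0.1  0.2  0.1]
((465.9776611328125, -56.95957946777344), (45.8880500793457, 9.98426342010498), 89.74967193603516) 84.02712620063784
```

View pics/w10.png

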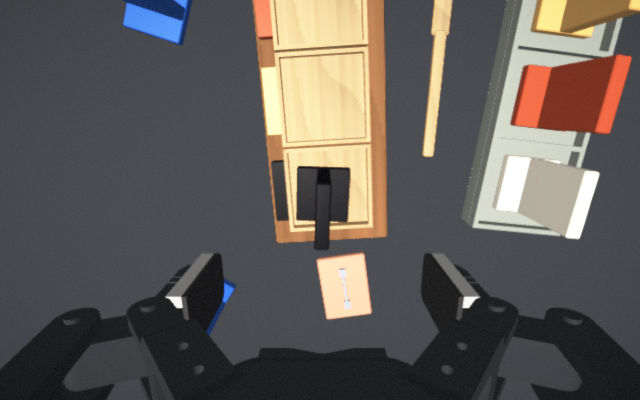

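Black is at about (323,205), central. The nearest blue piece is at world y≈−150, clear of the jaws. I'll descend and pinch.

```bash
python3 -m inch '[[[0.5,0,30],[0,0,0.7],0],[[0.5,0,60],[0,0,0.7],0],[[0.5,0,85],[0,0,0.7],0],[[0.5,0,97],[0,0,0.7],0],[[0.5,0,102],[0,0,0.7],0],[[0.5,0,102],[0,0,0.7],0.5],[[0.5,0,102],[0,0,0.7],0.8],[[0.5,0,102],[0,0,0.7],1],[[0.5,0,102],[0,0,0.7],1],[[0.5,0,102],[0,0,0.7],1]]' 40; python3 go.py 649 168.5 151 -4
```

```text
time_s: 25.7
tcp_pos: [465.7, -57.7, 47.3]
tcp_rot: [[1.0, 0.015, -0.003], [0.015, -1.0, 0.001], [-0.003, -0.001, -1.0]]
force: [-1.4, 0.5, 1.6]
grip_width: 9.4
t 25.7 tcp [465.7 -57.7  47.3] yaw 0.9 w 9.4 F [-1.4  0.5  1.6]
shift [ 186.4 -223.5 -104. ] turn [-0.   0.2  4.9]
```

```bash
python3 -m inch '[[[0,0,-25],[0,0,0],1],[[0,0,-60],[0,0,0],1],[[0,0,-100],[0,0,0],1],[[15,-18,-104],[0,0,1],1],[[45,-54,-104],[0,0,2],1],[[80,-96,-104],[0,0,3],1],[[115,-138,-104],[0,0,4],1],[[150,-180,-104],[0,0,4.5],1],[[176,-211,-104],[0,0,5],1],[[186,-223,-104],[0,0,5],1]]'; python3 -m inch '[[[0,0,0],[0,0,0],1],[[0,0,0],[0,0,0],1],[[0,0,0],[0,0,0],1],[[0,0,0],[0,0,0],1],[[0,0,0],[0,0,0],1],[[0,0,0],[0,0,0],1],[[0,0,0],[0,0,0],1],[[0,0,0],[0,0,0],1],[[0,0,0],[0,0,0],1],[[0,0,0],[0,0,0],1]]' >/dev/null; python3 - <<'E'
from plant import capture
import cv2
p,d=capture('wrist');cv2.imwrite('pics/w11.png',p[:,:,::-1])
E
python3 go.py 649 168.5 48.3 -4
```

```text
time_s: 26.95
tcp_pos: [649.4, 169.8, 150.3]
tcp_rot: [[0.998, -0.071, -0.004], [-0.071, -0.998, 0.001], [-0.004, -0.001, -1.0]]
force: [-0.1, -0.3, -1.0]
grip_width: 9.6
t 28.25 tcp [649.4 169.8 150.2] yaw -4.0 w 9.4 F [ 1.  -0.2 -1.6]
shift [1.000e-01 1.400e+00 1.019e+02] turn [-0.   0.2 -0. ]
```

View pics/w11.png

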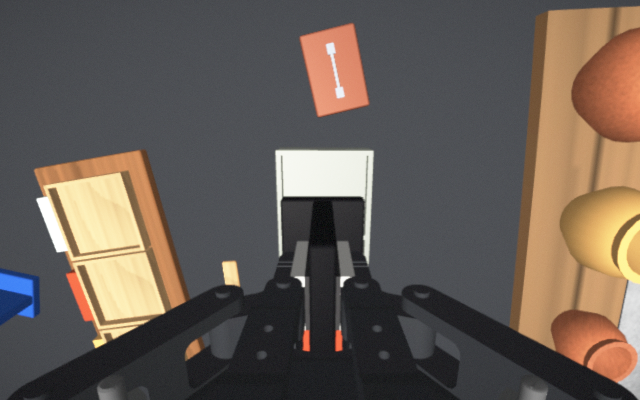

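The rack's outer end edge is at row 150 (columns 277–372) and the foot's far edge at row 198. The rel measure should give −38 from the outer end (146).

```bash
python3 -c "
from rel import rel
rel([(277,150),(372,150)],[(282,198),(364,198)],127.5)"
python3 -m inch '[[[0,1.5,20],[0,0,0],1],[[0,1.5,45],[0,0,0],1],[[0,1.5,68],[0,0,0],1],[[0,1.5,82],[0,0,0],1],[[0,1.5,90],[0,0,0],1],[[0,1.5,95],[0,0,0],1],[[0,1.5,98],[0,0,0],1],[[0,1.5,99],[0,0,0],1],[[0,1.5,100],[0,0,0],1],[[0,1.5,100],[0,0,0],1]]'; python3 -m inch '[[[0,0,0.5],[0,0,0],1],[[0,0,1],[0,0,0],1],[[0,0,1.5],[0,0,0],1],[[0,0,1.5],[0,0,0],1],[[0,0,2],[0,0,0],1],[[0,0,2],[0,0,0],1],[[0,0,2.5],[0,0,0],1],[[0,0,2.5],[0,0,0],1],[[0,0,2.5],[0,0,0],1],[[0,0,2.5],[0,0,0],1]]'
```

```text
ridge [[-39.4, 146.7], [36.2, 146.8]] foot [[-23.6, 133.5], [18.3, 133.6]]
tile x rel rack -1.0  tile y rel ridge -36.2
time_s: 29.5
tcp_pos: [649.1, 168.5, 50.5]
tcp_rot: [[0.998, -0.07, -0.003], [-0.07, -0.998, 0.001], [-0.003, -0.001, -1.0]]
force: [-0.3, -0.8, -0.3]
grip_width: 9.4
time_s: 30.75
tcp_pos: [649.1, 168.5, 48.4]
tcp_rot: [[0.998, -0.07, -0.003], [-0.07, -0.998, 0.001], [-0.003, -0.001, -1.0]]
force: [-2.4, -0.2, 3.7]
grip_width: 9.6
```

Contact at +3.7 N. I'll release, rise, then swing away to leave the top camera a clear view.

```bash
python3 -m inch '[[[0,0,0],[0,0,0],0.7],[[0,0,0],[0,0,0],0.4],[[0,0,0],[0,0,0],0],[[0,0,0],[0,0,0],0],[[0,0,0],[0,0,0],0],[[0,0,-20],[0,0,0],0],[[0,0,-50],[0,0,0],0],[[0,0,-80],[0,0,0],0],[[0,0,-110],[0,0,0],0],[[0,0,-130],[0,0,0],0]]'; python3 go.py 300 600 240 60
```

```text
time_s: 32.0
tcp_pos: [650.7, 168.6, 182.1]
tcp_rot: [[0.998, -0.07, 0.001], [-0.07, -0.998, 0.002], [0.001, -0.002, -1.0]]
force: [0.3, -0.0, 0.3]
grip_width: 85.6
t 32.0 tcp [650.7 168.6 182.1] yaw -4.0 w 85.6 F [ 0.3 -0.   0.3]
shift [-380.1 -405.7  -57.5] turn [ -0.1  -0.1 -64. ]
```

```bash
python3 -m inch '[[[-20,-20,-40],[0,0,-4],0],[[-58,-62,-58],[0,0,-12],0],[[-98,-105,-58],[0,0,-20],0],[[-138,-147,-58],[0,0,-28],0],[[-178,-190,-58],[0,0,-36],0],[[-218,-233,-58],[0,0,-44],0],[[-258,-275,-58],[0,0,-50],0],[[-298,-318,-58],[0,0,-56],0],[[-338,-361,-58],[0,0,-60],0],[[-370,-395,-58],[0,0,-64],0]]'; python3 - <<'E'
from plant import capture,camera_model
import cv2
from h import *
m=camera_model('top');p,d=capture('top');cv2.imwrite('pics/t9.png',cv2.resize(p[70:260,170:370,::-1],None,fx=3,fy=3,interpolation=cv2.INTER_CUBIC))
q,_=capture('scene');cv2.imwrite('pics/s9.png',q[:,:,::-1])
yy,xx=np.mgrid[0:400,0:640]
P=withdepth(m,np.c_[xx.ravel(),yy.ravel()],d.ravel()).reshape(400,640,3);H=P[...,2]
a=np.radians(-4);ex=np.array([np.cos(a),np.sin(a)]);ey=np.array([-ex[1],ex[0]])
for k in [108,36,-36,-108]:
    c=np.array([645.3,61])+k*ey
    M=(H>76)&(H<100)&(np.hypot(P[...,0]-c[0],P[...,1]-c[1])<36)
    W=plane(m,np.c_[xx[M],yy[M]],86)[:,:2].astype(np.float32)
    r=cv2.minAreaRect(W);v=np.array(r[0])-[645.3,61];b=(P[M][:,:2].mean(0)).round()
    print(k,'rack xy',(v@ex).round(1),(v@ey).round(1),'size',np.round(r[1],1),'ang',round(r[2],1),'z',H[M].mean().round(1),'bgr',[p[y,x,::-1].tolist() for x,y in [np.c_[xx[M],yy[M]].mean(0).astype(int)]])
E
```

```text
time_s: 33.25
tcp_pos: [307.4, 590.2, 241.1]
tcp_rot: [[0.498, 0.867, 0.001], [0.867, -0.498, 0.002], [0.002, -0.0, -1.0]]
force: [1.0, 0.3, -0.2]
grip_width: 85.4
108 rack xy -5.6 106.5 size [46.3 13.7] ang 86.1 z 85.0 bgr [[25, 24, 23]]
36 rack xy -5.6 32.7 size [47.9 13. ] ang 86.6 z 85.1 bgr [[154, 252, 255]]
-36 rack xy -5.1 -37.3 size [45.1 13.1] ang 85.8 z 85.2 bgr [[59, 118, 254]]
-108 rack xy -3.8 -107.0 size [45.7 13.1] ang 86.3 z 85.1 bgr [[255, 255, 255]]
```

View pics/t9.png

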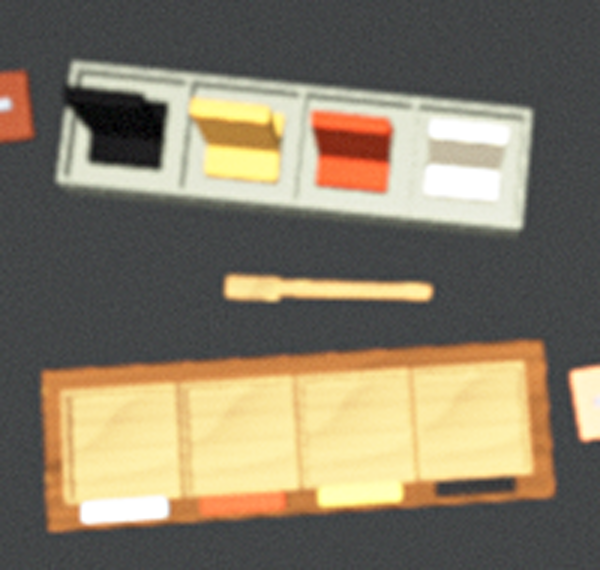

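View pics/s9.png

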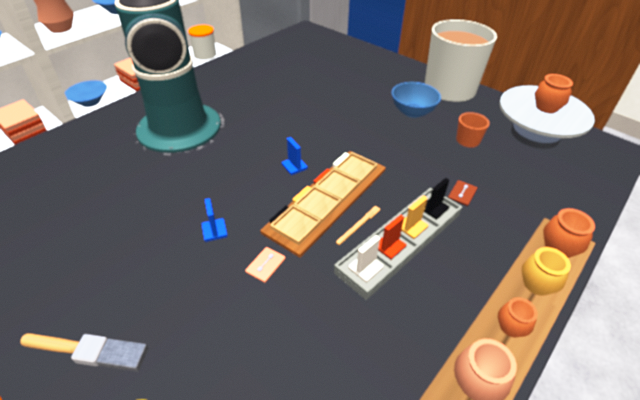

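All four tiles are upright and square, in mirrored order: black, buff, red, white. The worst offset in the top view is about 6 mm in x and 3 mm in y, inside the limits. I'll hand in.

```bash
python3 -c "
from plant import job_done
print(job_done())"
```

```text
the job is handed in; nothing more can be done
None
```

I moved all four tiles to the firing rack in reverse order and handed the job in at about 33 s of the 109 s allowed. From left to right they now stand black, buff, red, white; on the drying rack they stood white, red, buff, black. I lowered each tile until light contact (about 4–6 N) before releasing it, and left both blue look-alikes alone.

**Last checks:** The final top and scene pictures show all four tiles standing upright. Plate tops are at about z = 85 mm against 86 expected, within 1° of square to the rack. The largest offset from a compartment centre is about 3.5 mm in y.

**Disagreement:** The top camera puts the tiles 4–6 mm toward the robot in x. About 1.5 mm of that comes from the plates' front faces showing in the mask. The wrist camera showed them within about 1 mm of centre. Either way they are well inside the 15 mm limit.

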